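Find the empty compartment by touch and put the vial away

TASK

One compartment of the covered storage rack is empty: find it by pressing gently on the blue flaps, of which only the empty compartment's swings all the way down. Then put the blue-capped vial into that compartment: lower it in your grip to the floor, do not drop it, and leave it standing upright there. Leave the jar, the wire spool and the metal block where they are.

Things in the scene. Friction and masses are not known exactly. Their poses are not given: they have to be found in the camera images.
- rack: Grey plastic storage rack fixed to the bench, 104 (x) x 274 (y) x 63 mm high; origin at the centre of its underside, z up, x away from the robot at yaw 0, y to the left. Six compartments, each 46 (x) x 86 (y) mm inside, centres at x = -25, +25 and y = +90, 0, -90 mm; walls 4 mm, inner floor 4 mm above the underside. Each is covered by an opaque blue flap level with the rack's top.
- rack_top (a point): Centre of the rack's top, 63 mm above the bench; axes as the rack's. The flaps lie at this height: 3 mm thick, 81 mm along y, hinged 20 mm beyond their compartment's centre on the far (+x) side, reaching 41 mm from the hinge towards -x. A white dot 30 mm from the hinge shows where to push. They swing down only, against light friction (0.6 N at the dot), and stay where left.
- rack_floor (a point): Centre of the rack's inner floor, 4 mm above the bench. Five compartments each hold a standing vial as tall as the loose one, its top 2 mm under the flap: that flap gives about 2 mm, then stops firmly. One, a different one each time, is empty: its flap goes right down, hangs at the far wall and leaves 41 mm of x width free, centred 2 mm to -x of the compartment's centre. Closed, all look alike.
- vial_mid (a point): Centre (half-way up, 27 mm above its foot) of the loose vial: white cylinder with a blue cap, 22 mm in diameter, 54 mm high, about 20 to 30 g, standing on the bench to the left of the rack. z is its axis, up. Behind and between it and the rack two tall wooden posts stand on the bench at x 0.60 to 0.66 m, y -0.01 to +0.10 m, as high as the arm: keep the arm on the near side of them.
- vial: The loose blue-capped vial itself; origin at the centre of its foot, z up along its axis.
- flap0 (a joint): Hinge of the near left compartment's flap (near = towards -x of the rack, left = +y): 0 closed and level, grows as it swings down, 1.5 rad hanging straight down; over a stored vial it stops below 0.1 rad.
- flap1 (a joint): Hinge of the near middle compartment's flap (near = towards -x of the rack, left = +y): 0 closed and level, grows as it swings down, 1.5 rad hanging straight down; over a stored vial it stops below 0.1 rad.
- flap2 (a joint): Hinge of the near right compartment's flap (near = towards -x of the rack, left = +y): 0 closed and level, grows as it swings down, 1.5 rad hanging straight down; over a stored vial it stops below 0.1 rad.
- flap3 (a joint): Hinge of the far left compartment's flap (near = towards -x of the rack, left = +y): 0 closed and level, grows as it swings down, 1.5 rad hanging straight down; over a stored vial it stops below 0.1 rad.
- flap4 (a joint): Hinge of the far middle compartment's flap (near = towards -x of the rack, left = +y): 0 closed and level, grows as it swings down, 1.5 rad hanging straight down; over a stored vial it stops below 0.1 rad.
- flap5 (a joint): Hinge of the far right compartment's flap (near = towards -x of the rack, left = +y): 0 closed and level, grows as it swings down, 1.5 rad hanging straight down; over a stored vial it stops below 0.1 rad.
- parts_jar: Clear screw-lid jar with a black lid, 60 mm in diameter, 70 mm high, a bystander; origin at the centre of its underside.
- spool: Spool of brass wire standing on its flange, 58 mm in diameter, 40 mm high, a bystander; origin at the centre of its underside.
- workpiece: Drilled pale metal block 30 x 48 x 18 mm, a bystander; origin at the centre of its underside.

How it is judged:
On the way, in this order (a step that is already met when the one before it is completed fails the run):
1. the flap of the empty compartment has been pushed well down (over 0.5 rad) (value of joint any of flap0, flap1, flap2, flap3, flap4, flap5 above 0.5 rad), for 0.05 s.
2. the vial, still held, is lowered into the compartment to within 15 mm of its floor (x of vial_mid in the frame of rack between -0.052 and 0.052 m and y of vial_mid in the frame of rack between -0.137 and 0.137 m and z of vial_mid in the frame of rack below 0.046 m and contact force between the fingers and vial above 0.3 N), for 0.05 s.
At the end, for the whole second after the job is handed in: The vial stands at rest and upright (within 0.15 rad) in a compartment of the rack, its centre 26 to 36 mm above the rack's underside (31 mm when it stands on the compartment's floor) (x of vial_mid in the frame of rack between -0.052 and 0.052 m and y of vial_mid in the frame of rack between -0.137 and 0.137 m and z of vial_mid in the frame of rack between 0.026 and 0.036 m and angle between vial's own z axis and vertical below 0.15 rad and linear speed of vial below 0.02 m/s); the robot touches nothing.
It fails at once if the fingers press on the rack or a flap with more than 80 N (contact force between the fingers and rack above 80 N).
It fails at once if the vial is pressed on the rack or a flap with more than 80 N (contact force between vial and rack above 80 N).
It fails at once if the jar is moved by more than 25 mm (distance of parts_jar from where it was at the start of the episode above 0.025 m).
It fails at once if the wire spool is moved by more than 25 mm (distance of spool from where it was at the start of the episode above 0.025 m).
It fails at once if the metal block is moved by more than 25 mm (distance of workpiece from where it was at the start of the episode above 0.025 m).
It also fails if it takes over 61 s, if anything falls off the work surface, if the arm or the gripper's body presses on something with over 40 N, if the wrist force passes 120 N, or if a joint passes its speed limit or range.

ROBOT

A 7-joint arm with a two-finger parallel gripper is mounted at the origin on a cart in front of the work surface, level with it; the furniture and walls round the work are solid. World frame = base frame: x ahead of the robot, y to its left, z up, the work surface at z = 0. Lengths are in m, angles in rad, forces in N, time in s.
With the tool pointing down it reaches from about 0.4 to 0.925 m from the base axis. Payload 5.6 kg.
Tool frame: the origin (TCP) lies midway between the tips of the shut fingers; the grasp point (between the pads) lies env.pinch_z behind it (env.pinch_z is the distance from the TCP to the grasp point, in m); z points along the fingers, x is the direction in which the jaws open and shut, and the axes are right-handed (so a half turn about z gives the same grasp; the last joint's range is limited). The gripper opens to 85 mm and grips with 20 to 120 N. Pads are 22 mm wide; open, the fingers measure 114 mm over their backs; the gripper's body (76 mm by 85 mm) begins 54 mm behind the grasp point. The pads swing forward as they close: fully open they stand 13 mm farther back than shut.
Start: joints at [-1.233, 0.468, -0.012, 1.603, 0.006, 1.071, -0.056], TCP at [0.242, 0.603, 0.21] pointing down, gripper open.
Joint ranges: [-2.53, 2.53], [-0.31, 2.02], [-1.57, 1.55], [0.28, 2.44], [-1.29, 4.43], [0.15, 1.84], [-2.92, 2.92]. Speed limits (rad/s): [2.57, 2.57, 3.14, 3.14, 3.14, 3.14, 3.14].

INTERFACE

Orientations are given as a unit quaternion [x, y, z, w].
In Python, from station import env gives the robot as it stands. The module is installed in compiled form; this text tells all that it offers.
- The arm moves only by the shell command python3 -m crank 'ROWS' [OPENING] [FORCE]. ROWS is JSON, a list of rows, each a list of 6 numbers: the shift along the tool's x, y, z in mm, then the turn, a rotation vector about the tool's x, y, z in degrees. In form: [[dx, dy, dz, wx, wy, wz], ...]. A call has exactly 5 rows; each row shifts and turns the commanded pose from where the row before left it, along the tool's axes as they then stand; what a row does not reach is not made up. A row lasts 1/8 s, in which the tool goes at most 62.5 mm and 10.7 degrees, less where a joint would pass 70% of its speed; a pose out of reach is approached as far as the arm can. A call is refused whole if a number of a shift passes 62.5 or a number of a turn 10.7, either way. A call with a gripper value outside its range is refused whole. OPENING is the finger opening in mm, from 0 to 85.4, set as the call begins (- or left out, the last holds). The fingers move at their own pace and stop on an object; FORCE is the grip in N (left out, the last holds). Time passes only in rows, so rows that do not move let the fingers close, or fill a call up. It gives the time, the measured TCP pose, the force and the opening at its end, in the units of the state.
- env.state(): the state, without advancing time (a new reading comes with each control period).
- env.grab_frame(name): name is "scene" or "top" or "wrist"; returns a dict with "pixels" (420x560x3 uint8, red, green, blue), "z_map" (420x560 float32, m along the optical axis (not along the pixel's ray), 0 where there is no reading), "camera_matrix" (3x3 intrinsics, pixels), "k1" (the pictures are not rectified: a ray, as slopes to the right and down, at radius r is drawn at 1 + k1 r^2 times it, then the intrinsics apply), "rvec" (rotation vector, rad) and "tvec" (3), from world to camera coordinates, as OpenCV has them; the wrist camera has in their place "tool_from_camera" (4x4, takes a point from camera to tool coordinates, whose origin is the TCP and whose axes are the tool frame's). Camera axes: x right, y down, z forward; pixel columns grow to the right and rows downward; lengths in m; the calibration is good to about 2 mm. A picture is of the moment at which its call begins: read the wrist's pose just before it.
- env.hand_in(): hands the job in, once; it reports no verdict.
The state is a dict: "clock": time; "qpos": joint angles; "joint_velocities": joint speeds; "joint_efforts": joint torques, N m; "position": TCP position; "ee_rot": TCP orientation; "ft_force": force on the tool from outside, world axes, zero at the start; "ft_torque": the same for the moment, N m; "width": finger opening in m.
Only numpy, scipy, OpenCV 4.12 (cv2) and the standard library are available. Lean on these libraries where they do the work, as an engineer would, in place of code of your own. Each camera call takes 0.05 s, during which the arm holds its last target.

## Working session

There is one attempt and no reset: what is moved stays moved. The work goes in short steps, Python scripts to look and compute and a shell command to move; the robot and the scene stay as the last step left them, time stands still between calls to the robot, and variables do not carry over. Pictures are saved under pics/ and viewed, and the job is handed in when it is done.

```bash
mkdir -p pics; cat > h.py <<'E'
import numpy as np, cv2
from station import env
from scipy.spatial.transform import Rotation as R
def grab(n,fn):
    s=env.state(); f=env.grab_frame(n); cv2.imwrite('pics/'+fn,f['pixels'][:,:,::-1]); return s,f
def world(f,s=None):
    K=np.array(f['camera_matrix']); z=f['z_map']; h,w=z.shape
    k=f['k1']; k=float(np.ravel(k)[0])
    u,v=np.meshgrid(np.arange(w),np.arange(h))
    p=cv2.undistortPoints(np.stack([u,v],-1).reshape(-1,1,2).astype(float),K,np.array([k,0,0,0,0.]),None,None).reshape(h,w,2)
    P=np.dstack([p[...,0]*z,p[...,1]*z,z])
    if 'rvec' in f:
        Rm=cv2.Rodrigues(np.array(f['rvec'],float))[0]; return (P-np.ravel(f['tvec']))@Rm
    T=np.array(f['tool_from_camera']); P=P@T[:3,:3].T+T[:3,3]
    return P@R.from_quat(s['ee_rot']).as_matrix().T+np.array(s['position'])
def st():
    s=env.state(); print('t',round(s['clock'],2),'p',np.round(s['position'],4),'q',np.round(s['ee_rot'],4),'F',np.round(s['ft_force'],1),'w',round(s['width'],4)); print(np.round(R.from_quat(s['ee_rot']).as_matrix(),3).tolist(), np.round(s['qpos'],3)); return s
E
python3 - <<'E'
from h import *
st(); print(env.pinch_z)
for n in('scene','top','wrist'):
    s,f=grab(n,n+'0.png'); W=world(f,s); np.save(n+'0.npy',W)
    print(n, W[210,280])
E
```

```text
t 0.0 p [0.2415 0.6028 0.2087] q [ 8.282e-01  5.605e-01 -7.000e-04  6.000e-04] F [ 0.5 -0.3 -0.4] w 0.0855
[[0.372, 0.928, -0.001], [0.928, -0.372, -0.002], [-0.002, 0.0, -1.0]] [-1.233  0.468 -0.012  1.604  0.006  1.071 -0.056]
0.0187
scene [ 0.52629137 -0.1158274   0.06478986]
top [ 4.82797629e-01 -6.26447628e-02  2.38876492e-05]
wrist [ 0.47091847  0.50867984 -0.76222304]
```

View pics/scene0.png

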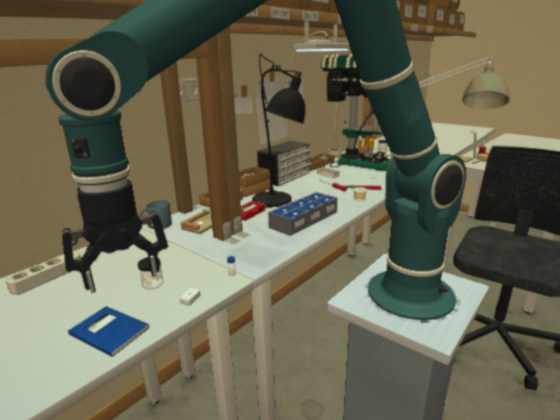

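View pics/top0.png

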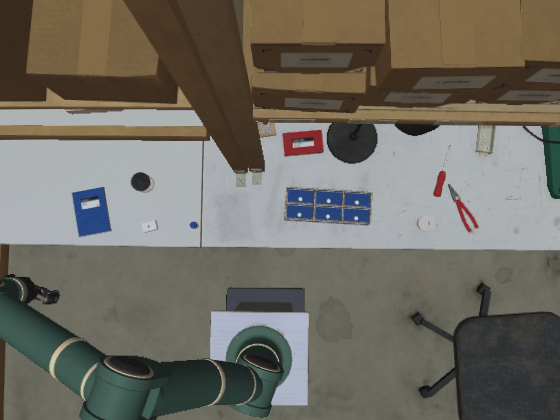

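The top view shows the rack at about cols 286-371, rows 188-223, with its dots visible. The vial cap is at (193,225), the jar at (140,182), the block at (150,226) and the spool at (426,222). The posts are at (240-262,175).

```bash
python3 - <<'E'
from h import *
import cv2
W=np.load('top0.npy'); im=cv2.imread('pics/top0.png')
b,g,r=[im[...,i].astype(int) for i in range(3)]
# dots
m=((r>140)&(W[...,2]>.05)&(W[...,2]<.08)&(W[...,0]>.35)&(W[...,0]<.7)&(W[...,1]<-0.0)&(W[...,1]>-.6)).astype(np.uint8)
n,l,s,c=cv2.connectedComponentsWithStats(m)
for i in range(1,n):
    if s[i,4]>3: print('dot',c[i].round(1),s[i,4],W[l==i].mean(0).round(4))
rk=(W[...,2]>.055)&(W[...,2]<.07)&(W[...,0]>.3)&(W[...,0]<.7); 
n,l,s,c=cv2.connectedComponentsWithStats(rk.astype(np.uint8))
for i in range(1,n):
    if s[i,4]>300:
        P=W[l==i]; print('rack',s[i],P.mean(0).round(4),cv2.minAreaRect((P[:,:2]*1000).astype(np.float32)))
v=(W[...,2]>.045)&(W[...,2]<.06)&(b>r+40)
n,l,s,c=cv2.connectedComponentsWithStats(v.astype(np.uint8))
for i in range(1,n):
    if 10<s[i,4]: print('v',c[i],s[i,4],W[l==i].mean(0).round(4), W[l==i].max(0)-W[l==i].min(0))
for q in [(182,140),(226,150),(222,426),(175,240),(175,260),(60,200),(110,300),(60,320)]: print(q,W[q].round(3))
S=np.load('scene0.npy');im=cv2.imread('pics/scene0.png')
b,g,r=[im[...,i].astype(int) for i in range(3)]
rk=(S[...,2]>.058)&(S[...,2]<.07)&(S[...,0]>.3)&(S[...,0]<.7)&(S[...,1]>-.5)&(S[...,1]<.1)
n,l,s,c=cv2.connectedComponentsWithStats(rk.astype(np.uint8))
for i in range(1,n):
    if s[i,4]>300:
        P=S[l==i]; print('rack',s[i],P.mean(0).round(4),cv2.minAreaRect((P[:,:2]*1000).astype(np.float32)))
v=(S[...,2]>.03)&(S[...,2]<.06)&(b>r+40)&(S[...,1]>.1)
n,l,s,c=cv2.connectedComponentsWithStats(v.astype(np.uint8))
for i in range(1,n):
    if 10<s[i,4]: print('v',c[i],s[i,4],S[l==i].mean(0).round(4),S[l==i].min(0),S[l==i].max(0))
E
```

```text
dot [332.5 190. ] 4 [ 0.544  -0.2289  0.0626]
dot [348.5 191. ] 4 [ 0.5415 -0.2798  0.0623]
dot [286. 196.] 9 [ 0.5234 -0.0814  0.0615]
dot [370.8 204. ] 20 [ 0.5009 -0.3508  0.0634]
dot [300.  198.8] 10 [ 0.5148 -0.1258  0.0627]
dot [314. 201.] 5 [ 0.5083 -0.1703  0.0625]
dot [328.4 200.5] 11 [ 0.5102 -0.2158  0.0635]
dot [356.7 202.1] 9 [ 0.5065 -0.3061  0.0605]
dot [320.5 205. ] 4 [ 0.4959 -0.191   0.0621]
dot [342.1 210.1] 11 [ 0.4805 -0.2597  0.0611]
dot [285.  212.5] 8 [ 0.4708 -0.0787  0.063 ]
dot [298.9 214.3] 9 [ 0.4655 -0.1228  0.0611]
dot [327.4 216.2] 9 [ 0.4606 -0.2133  0.0607]
dot [313.2 218.5] 4 [ 0.4529 -0.1685  0.0594]
dot [356. 218.] 9 [ 0.4559 -0.3038  0.0616]
dot [370. 220.] 9 [ 0.45   -0.3483  0.0615]
dot [291.5 219. ] 4 [ 0.4504 -0.0995  0.0622]
dot [307.5 220. ] 4 [ 0.4477 -0.15    0.0651]
rack [ 285  187   87   38 2504] [ 0.4954 -0.2156  0.0622] ((495.2463684082031, -215.15760803222656), (273.72186279296875, 104.60403442382812), 87.06651306152344)
v [337.63636364 195.72727273] 11 [ 0.5264 -0.2458  0.058 ] [0.01275467 0.01653137 0.00600977]
v [305.72727273 198.
[... 466 characters left out ...]
] 11 [ 0.4587 -0.2484  0.0573] [0.01286802 0.01322078 0.00729353]
v [192.71428571 224.65714286] 35 [0.4294 0.2148 0.0518] [0.01920196 0.01972146 0.01385192]
(182, 140) [0.562 0.383 0.07 ]
(226, 150) [0.425 0.362 0.01 ]
(222, 426) [ 0.448 -0.544  0.002]
(175, 240) [ 0.598  0.071 -0.004]
(175, 260) [ 0.598  0.005 -0.001]
(60, 200) [0.62  0.046 0.991]
(110, 300) [ 0.369 -0.067  1.665]
(60, 320) [ 0.649 -0.123  0.917]
rack [268 192  70  30 904] [ 0.4899 -0.2001  0.0646] ((493.2929382324219, -213.38360595703125), (277.98199462890625, 108.60689544677734), 86.89643859863281)
v [230.54285714 258.91428571] 35 [0.4248 0.2188 0.0529] [0.41688706 0.20539377 0.04628236] [0.43653694 0.22622891 0.05696815]
```

```bash
python3 - <<'E'
import cv2
im=cv2.imread('pics/top0.png')[150:250,120:400]; cv2.imwrite('pics/c0.png',cv2.resize(im,None,fx=2.8,fy=2.8,interpolation=2))
E
```

```text
(no output)
```

View pics/c0.png

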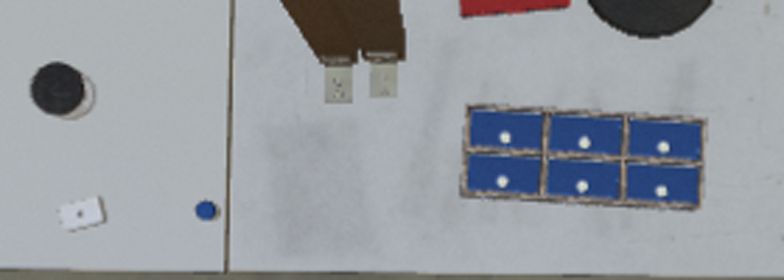

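```bash
python3 -m crank '[[0,0,0,0,0,-9.5],[0,0,0,0,0,-9.4],[-40,45,0,0,0,0],[-40,45,0,0,0,0],[-40,45,0,0,0,0]]' 0 40; python3 -m crank '[[-50,36,0,0,0,0],[-50,36,0,0,0,0],[-60,0,0,0,0,0],[-60,0,0,0,0,0],[-60,0,0,0,0,0]]'; python3 - <<'E'
from h import *
st(); grab('wrist','w1.png')
E
```

```text
clock: 0.78
position: [0.3714, 0.4752, 0.2094]
ee_rot: [0.725, 0.689, -0.0, 0.0]
ft_force: [1.2, 0.2, -0.1]
width: -0.0
clock: 1.4
position: [0.4277, 0.1913, 0.2096]
ee_rot: [0.725, 0.689, -0.0, 0.0]
ft_force: [2.1, 0.5, 0.8]
width: 0.0003
t 1.4 p [0.4277 0.1913 0.2096] q [ 0.725   0.6888 -0.      0.    ] F [2.1 0.5 0.8] w 0.0003
[[0.051, 0.999, 0.0], [0.999, -0.051, -0.0], [-0.0, 0.0, -1.0]] [-0.555  0.158  0.07   2.036 -0.013  0.947  1.041]
```

View pics/w1.png

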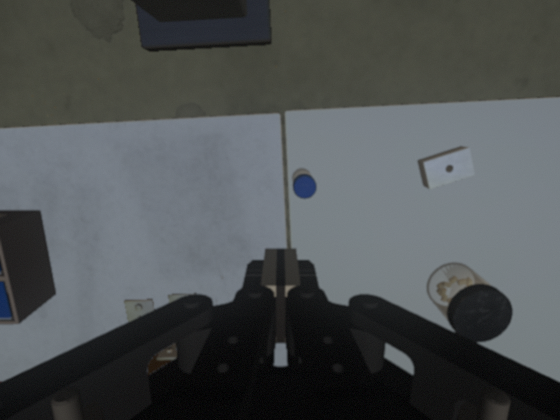

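```bash
python3 - <<'E'
from h import *
s,f=grab('wrist','w1b.png'); W=world(f,s); im=f['pixels'].astype(int)
m=((im[...,2]>im[...,0]+40)&(W[...,2]>.03)&(W[...,2]<.07)&(W[...,1]>.1)).astype(np.uint8)
n,l,st_,c=cv2.connectedComponentsWithStats(m)
for i in range(1,n):
    if st_[i,4]>30:
        P=W[l==i]; top=P[P[:,2]>np.percentile(P[:,2],90)-.003]; print(c[i],st_[i,4],np.median(P,0).round(4),top.min(0).round(4),top.max(0).round(4))
E
python3 -m crank '[[-60,10,0,0,0,0],[-60,10,0,0,0,0],[-60,10,0,0,0,0],[-60,11,0,0,0,0],[-60,11,0,0,0,0]]'
python3 -m crank '[[-12,1,40,0,0,0],[0,0,50,0,0,0],[0,0,45,0,0,0],[0,0,0,0,0,0],[0,0,0,0,0,0]]'
python3 - <<'E'
from h import *
st(); s,f=grab('wrist','w2.png'); np.save('w2.npy',world(f,s))
E
```

```text
[314.4214876  186.90358127] 363 [0.4289 0.2137 0.0539] [0.4194 0.204  0.0521] [0.4387 0.2238 0.0561]
clock: 2.12
position: [0.4651, -0.1101, 0.2099]
ee_rot: [0.725, 0.689, 0.0, 0.0]
ft_force: [1.5, 0.7, -0.0]
width: 0.0002
clock: 2.75
position: [0.4662, -0.1209, 0.0759]
ee_rot: [0.725, 0.689, 0.001, 0.001]
ft_force: [0.8, 0.0, 0.5]
width: -0.0003
t 2.75 p [ 0.4662 -0.1209  0.0759] q [7.248e-01 6.890e-01 5.000e-04 7.000e-04] F [0.8 0.  0.5] w -0.0003
[[0.051, 0.999, 0.002], [0.999, -0.051, -0.0], [-0.0, 0.002, -1.0]] [-0.063  0.391  0.296  2.127 -0.186  0.645  1.88 ]
```

View pics/w2.png

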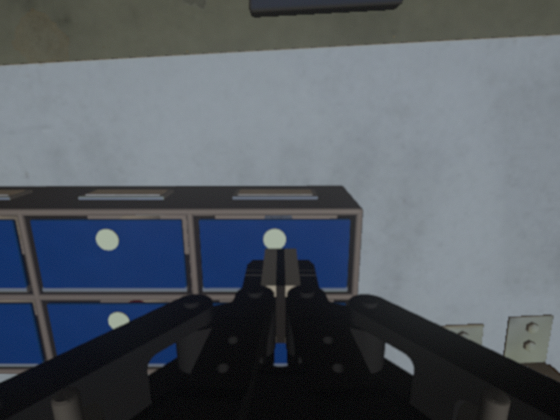

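```bash
python3 -m crank '[[0,0,8,0,0,0],[0,0,4,0,0,0],[0,0,3,0,0,0],[0,0,2,0,0,0],[0,0,0,0,0,0]]'
```

```text
clock: 3.42
position: [0.4649, -0.1209, 0.0575]
ee_rot: [0.725, 0.689, -0.0, -0.0]
ft_force: [-0.7, -0.0, -0.4]
width: -0.0002
```

```bash
python3 -m crank '[[0,0,1,0,0,0],[0,0,1,0,0,0],[0,0,1,0,0,0],[0,0,1,0,0,0],[0,0,0,0,0,0]]'
```

```text
clock: 4.05
position: [0.4649, -0.1209, 0.0536]
ee_rot: [0.725, 0.689, -0.0, -0.0]
ft_force: [0.1, -0.6, 0.2]
width: 0.0
```

```bash
python3 -m crank '[[0,0,2,0,0,0],[0,0,2,0,0,0],[0,0,2,0,0,0],[0,0,2,0,0,0],[0,0,0,0,0,0]]'; python3 - <<'E'
from h import *
s,f=grab('wrist','w3.png')
s,f=grab('scene','s3.png');cv2.imwrite('pics/s3c.png',cv2.resize(f['pixels'][150:270,220:380,::-1],None,fx=4,fy=4,interpolation=2))
E
```

```text
clock: 4.68
position: [0.4648, -0.1209, 0.0455]
ee_rot: [0.725, 0.689, -0.0, -0.0]
ft_force: [0.5, 0.3, -0.0]
width: -0.0002
```

View pics/w3.png

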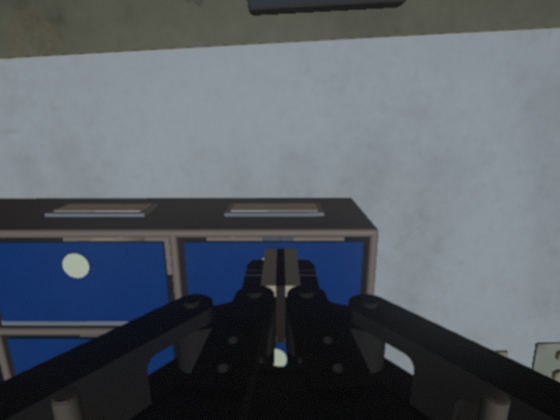

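View pics/s3c.png

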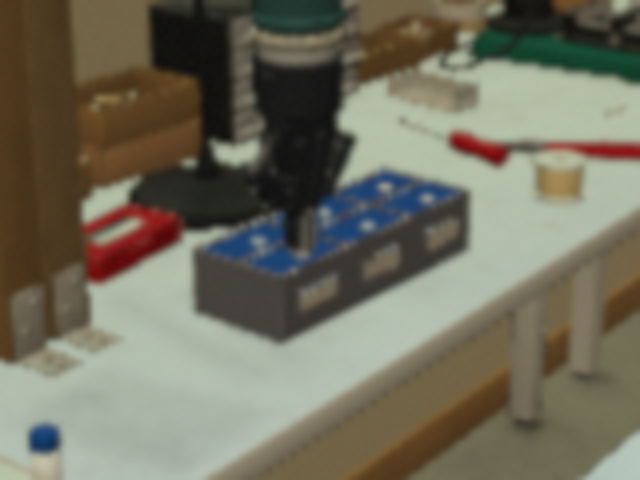

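```bash
python3 -m crank '[[0,0,5,0,0,0],[0,0,5,0,0,0],[0,0,5,0,0,0],[0,0,5,0,0,0],[0,0,0,0,0,0]]';python3 -m crank '[[0,4,0,0,0,0],[0,4,0,0,0,0],[0,4,0,0,0,0],[0,3,0,0,0,0],[0,0,0,0,0,0]]'
```

```text
clock: 5.4
position: [0.4644, -0.1208, 0.0251]
ee_rot: [0.725, 0.689, -0.0, -0.001]
ft_force: [0.1, 0.1, -0.2]
width: 0.0
clock: 6.02
position: [0.4801, -0.1216, 0.0256]
ee_rot: [0.725, 0.689, 0.0, 0.0]
ft_force: [-0.4, 0.8, -0.9]
width: -0.0001
```

```bash
python3 -m crank '[[0,2,0,0,0,0],[0,1,0,0,0,0],[0,1,0,0,0,0],[0,1,0,0,0,0],[0,0,0,0,0,0]]'
```

```text
clock: 6.65
position: [0.4822, -0.1217, 0.0254]
ee_rot: [0.725, 0.689, -0.001, -0.002]
ft_force: [-8.1, 1.0, 5.7]
width: 0.0
```

```bash
python3 -m crank '[[0,-12,0,0,0,0],[0,0,-50,0,0,0],[0,0,-50,0,0,0],[0,0,-55,0,0,0],[0,0,0,0,0,0]]' 60; python3 - <<'E'
from h import *
st();s,f=grab('wrist','w4.png');np.save('w4.npy',world(f,s))
E
```

```text
clock: 7.28
position: [0.4768, -0.122, 0.1853]
ee_rot: [0.725, 0.689, 0.004, 0.004]
ft_force: [0.2, 0.4, -0.5]
width: 0.0602
t 7.28 p [ 0.4768 -0.122   0.1853] q [0.7249 0.6889 0.0041 0.0044] F [ 0.2  0.4 -0.5] w 0.0602
[[0.051, 0.999, 0.012], [0.999, -0.051, -0.001], [-0.0, 0.012, -1.0]] [-0.124  0.224  0.353  2.034 -0.102  0.888  1.804]
```

View pics/w4.png

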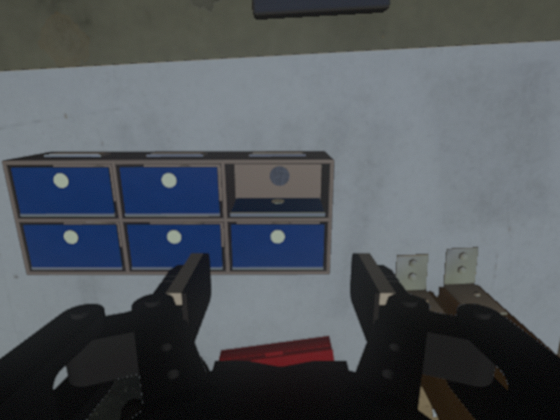

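```bash
python3 - <<'E'
from h import *
W=np.load('w4.npy')
for v,u in [(176,279),(185,260),(205,278),(185,300)]: print((u,v),W[v,u].round(4))
P=W[(W[...,2]>.056)&(W[...,2]<.07)&(W[...,1]<-.05)&(W[...,1]>-.4)&(W[...,0]>.4)&(W[...,0]<.56)]
print(cv2.minAreaRect((P[:,:2]*1000).astype(np.float32)),np.median(P[:,2]))
# col scan through compartment at u=245,278,310
for u in (250,300): print(u,[(v,*W[v,u].round(3)) for v in range(150,225,3)])
for v in (180,): print(v,[(u,*W[v,u].round(3)) for u in list(range(216,240,2))+list(range(318,338,2))])
E
```

```text
(279, 176) [ 0.4732 -0.123   0.0056]
(260, 185) [ 0.4817 -0.1426  0.0041]
(278, 205) [ 0.493  -0.1248  0.0425]
(300, 185) [ 0.4839 -0.1024  0.0035]
((496.2729797363281, -215.8657684326172), (275.1385803222656, 104.87078857421875), 87.1852035522461) 0.06320165959624602
250 [(150, np.float64(0.447), np.float64(-0.15), np.float64(0.0)), (153, np.float64(0.446), np.float64(-0.148), np.float64(0.033)), (156, np.float64(0.448), np.float64(-0.147), np.float64(0.041)), (159, np.float64(0.448), np.float64(-0.145), np.float64(0.06)), (162, np.float64(0.45), np.float64(-0.145), np.float64(0.063)), (165, np.float64(0.461), np.float64(-0.151), np.float64(0.004)), (168, np.float64(0.464), np.float64(-0.151), np.float64(0.004)), (171, np.float64(0.467), np.float64(-0.152), np.float64(0.005)), (174, np.float64(0.47), np.float64(-0.152), np.float64(0.005)), (177, np.float64(0.473), np.float64(-0.152), np.float64(0.004)), (180, np.float64(0.476), np.float64(-0.152), np.float64(0.005)), (183, np.float64(0.479), np.float64(-0.152), np.float64(0.005)), (186, np.float64(0.482), np.float64(-0.153), np.floa
[... 3144 characters left out ...]
loat64(0.476), np.float64(-0.164), np.float64(0.004)), (318, np.float64(0.48), np.float64(-0.084), np.float64(0.004)), (320, np.float64(0.48), np.float64(-0.082), np.float64(0.004)), (322, np.float64(0.478), np.float64(-0.081), np.float64(0.014)), (324, np.float64(0.474), np.float64(-0.081), np.float64(0.03)), (326, np.float64(0.472), np.float64(-0.081), np.float64(0.044)), (328, np.float64(0.469), np.float64(-0.081), np.float64(0.056)), (330, np.float64(0.468), np.float64(-0.08), np.float64(0.065)), (332, np.float64(0.468), np.float64(-0.078), np.float64(0.063)), (334, np.float64(0.481), np.float64(-0.067), np.float64(-0.0)), (336, np.float64(0.481), np.float64(-0.065), np.float64(-0.001))]
```

```bash
python3 -m crank '[[58,-13,0,0,0,0],[58,-13,0,0,0,0],[58,-13,0,0,0,0],[58,-13,0,0,0,0],[58,-13,0,0,0,0]]'; python3 -m crank '[[43,0,0,0,0,0],[0,0,40,0,0,0],[0,0,20,0,0,0],[0,0,0,0,0,0],[0,0,0,0,0,0]]' ; python3 - <<'E'
from h import *
st();s,f=grab('wrist','w5.png'); W=world(f,s); im=f['pixels'].astype(int)
m=((im[...,2]>im[...,0]+40)&(W[...,2]>.03)&(W[...,2]<.07)&(W[...,1]>.1)).astype(np.uint8)
n,l,st_,c=cv2.connectedComponentsWithStats(m)
for i in range(1,n):
    if st_[i,4]>30:
        P=W[l==i]; top=P[P[:,2]>np.percentile(P[:,2],90)-.003]; print(c[i],st_[i,4],np.median(P,0).round(4),top.min(0).round(4),top.max(0).round(4))
E
```

```text
clock: 7.95
position: [0.4218, 0.1733, 0.1796]
ee_rot: [0.725, 0.689, -0.0, -0.0]
ft_force: [0.1, -0.6, -0.2]
width: 0.0601
clock: 8.57
position: [0.4253, 0.2146, 0.1208]
ee_rot: [0.725, 0.689, 0.0, 0.0]
ft_force: [0.5, 0.2, 0.7]
width: 0.0601
t 8.57 p [0.4253 0.2146 0.1208] q [7.250e-01 6.887e-01 2.000e-04 0.000e+00] F [0.5 0.2 0.7] w 0.0601
[[0.051, 0.999, 0.0], [0.999, -0.051, 0.0], [0.0, 0.0, -1.0]] [-0.627  0.3    0.103  2.101 -0.045  0.743  1.025]
[279.45736434 217.45271318] 645 [0.4288 0.2139 0.0539] [0.4191 0.2039 0.0521] [0.4388 0.224  0.0557]
```

View pics/w5.png

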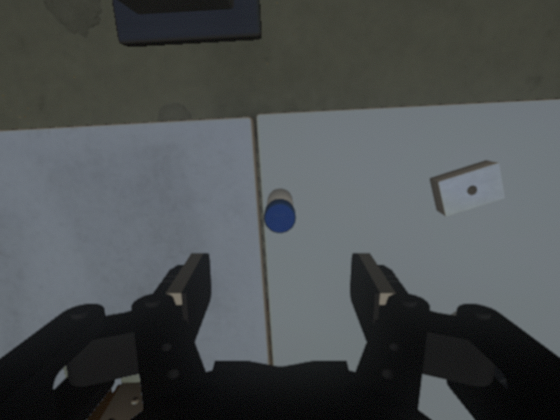

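```bash
python3 -m crank '[[0,4,30,0,0,0],[0,0,40,0,0,0],[0,0,27,0,0,0],[0,0,10,0,0,0],[0,0,0,0,0,0]]'; python3 -m crank '[[0,0,0,0,0,0],[0,0,0,0,0,0],[0,0,0,0,0,0],[0,0,0,0,0,0],[0,0,0,0,0,0]]' 10 30;  python3 - <<'E'
from h import *
st();s,f=grab('wrist','w6.png')
E
```

```text
clock: 9.25
position: [0.4294, 0.2145, 0.0141]
ee_rot: [0.725, 0.689, 0.0, 0.0]
ft_force: [0.2, -0.5, -0.2]
width: 0.0603
clock: 9.88
position: [0.4299, 0.2147, 0.0147]
ee_rot: [0.725, 0.689, 0.001, 0.0]
ft_force: [-0.9, -0.8, 7.1]
width: 0.0201
t 9.88 p [0.4299 0.2147 0.0147] q [7.249e-01 6.888e-01 9.000e-04 2.000e-04] F [-0.9 -0.8  7.1] w 0.0201
[[0.051, 0.999, 0.002], [0.999, -0.051, 0.001], [0.001, 0.002, -1.0]] [-0.601  0.5    0.081  2.14  -0.081  0.503  1.061]
```

View pics/w6.png

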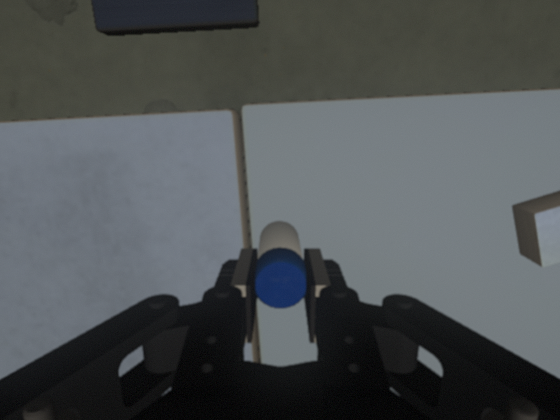

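```bash
python3 -m crank '[[0,0,-10,0,0,0],[0,0,-30,0,0,0],[0,0,-40,0,0,0],[0,0,-40,0,0,0],[0,0,0,0,0,0]]';  python3 - <<'E'
from h import *
st();s,f=grab('wrist','w7.png')
W=world(f,s); im=f['pixels'].astype(int)
m=((im[...,2]>im[...,0]+40)&(W[...,2]>.1)).astype(np.uint8)
n,l,st_,c=cv2.connectedComponentsWithStats(m)
for i in range(1,n):
    if st_[i,4]>30:
        P=W[l==i]-s['position']; top=P[P[:,2]>np.percentile(P[:,2],90)-.003]; print(c[i],st_[i,4],np.median(P,0).round(4),top.min(0).round(4),top.max(0).round(4))
E
```

```text
clock: 10.55
position: [0.431, 0.2156, 0.1371]
ee_rot: [0.725, 0.689, 0.003, 0.001]
ft_force: [-0.1, 0.1, -0.3]
width: 0.02
t 10.55 p [0.431  0.2156 0.1371] q [7.249e-01 6.888e-01 3.500e-03 6.000e-04] F [-0.1  0.1 -0.3] w 0.02
[[0.051, 0.999, 0.006], [0.999, -0.051, 0.004], [0.004, 0.006, -1.0]] [-0.629  0.279  0.112  2.082 -0.044  0.776  1.029]
[280.49038462 283.16902834] 1976 [-0.0015  0.0001  0.0391] [-0.0666 -0.0102  0.037 ] [0.0095 0.0098 0.1642]
```

View pics/w7.png

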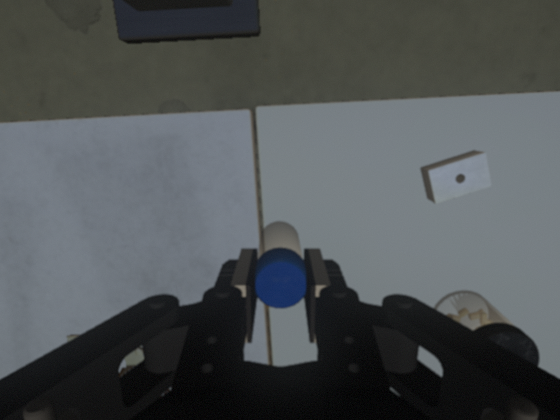

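```bash
python3 -m crank '[[-40,7,0,0,0,0],[-60,11,0,0,0,0],[-60,11,0,0,0,0],[-60,11,0,0,0,0],[-60,11,0,0,0,0]]'; python3 -m crank '[[-36,6,0,0,0,0],[-20,4,0,0,0,0],[0,0,0,0,0,0],[0,0,0,0,0,0],[0,0,0,0,0,0]]';  python3 - <<'E'
from h import *
st();s,f=grab('wrist','w8.png');W=world(f,s);np.save('w8.npy',W)
E
```

```text
clock: 11.22
position: [0.4647, -0.0696, 0.1327]
ee_rot: [0.725, 0.689, -0.001, -0.001]
ft_force: [0.2, 0.1, -0.2]
width: 0.02
clock: 11.85
position: [0.4726, -0.1229, 0.1334]
ee_rot: [0.724, 0.69, -0.0, -0.0]
ft_force: [-0.1, 0.2, -0.4]
width: 0.0203
t 11.85 p [ 0.4726 -0.1229  0.1334] q [ 7.242e-01  6.896e-01 -1.000e-04 -5.000e-04] F [-0.1  0.2 -0.4] w 0.0203
[[0.049, 0.999, -0.001], [0.999, -0.049, 0.001], [0.001, -0.001, -1.0]] [-0.059  0.301  0.288  2.074 -0.12   0.783  1.824]
```

View pics/w8.png

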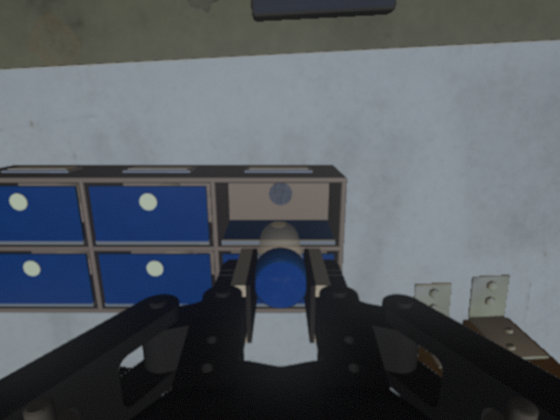

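```bash
python3 -m crank '[[0,0,20,0,0,0],[0,0,25,0,0,0],[0,0,25,0,0,0],[0,0,20,0,0,0],[0,0,8,0,0,0]]'; python3 -m crank '[[0,0,5,0,0,0],[0,0,4,0,0,0],[0,0,3,0,0,0],[0,0,2,0,0,0],[0,0,0,0,0,0]]'
```

```text
clock: 12.52
position: [0.4722, -0.1235, 0.0348]
ee_rot: [0.725, 0.689, -0.0, -0.001]
ft_force: [0.9, -0.4, 0.6]
width: 0.0205
clock: 13.15
position: [0.4729, -0.1243, 0.0217]
ee_rot: [0.725, 0.689, 0.0, 0.0]
ft_force: [0.5, 0.0, -0.2]
width: 0.02
```

```bash
python3 -m crank '[[0,0,1,0,0,0],[0,0,1,0,0,0],[0,0,0.5,0,0,0],[0,0,0.5,0,0,0],[0,0,0,0,0,0]]'
```

```text
clock: 13.78
position: [0.4729, -0.1243, 0.0188]
ee_rot: [0.725, 0.689, 0.0, 0.0]
ft_force: [-0.4, -0.2, 0.7]
width: 0.0203
```

```bash
python3 -m crank '[[0,0,0.5,0,0,0],[0,0,0.5,0,0,0],[0,0,0.5,0,0,0],[0,0,0,0,0,0],[0,0,0,0,0,0]]'
```

```text
clock: 14.4
position: [0.4737, -0.1245, 0.0186]
ee_rot: [0.725, 0.689, 0.001, 0.001]
ft_force: [-3.3, 1.2, 14.1]
width: 0.0202
```

```bash
python3 -m crank '[[0,0,-1,0,0,0],[0,0,0,0,0,0],[0,0,0,0,0,0],[0,0,0,0,0,0],[0,0,0,0,0,0]]'; python3 -m crank '[[0,0,0,0,0,0],[0,0,0,0,0,0],[0,0,0,0,0,0],[0,0,0,0,0,0],[0,0,0,0,0,0]]' 42; python3 - <<'E'
from h import *
st();s,f=grab('wrist','w9.png')
E
```

```text
clock: 15.02
position: [0.4733, -0.1244, 0.0187]
ee_rot: [0.725, 0.689, 0.0, 0.0]
ft_force: [-1.1, -0.2, 7.4]
width: 0.0202
clock: 15.65
position: [0.4728, -0.1243, 0.0181]
ee_rot: [0.725, 0.689, -0.0, -0.0]
ft_force: [0.5, 0.1, 0.0]
width: 0.0419
t 15.65 p [ 0.4728 -0.1243  0.0181] q [ 0.7249  0.6888 -0.     -0.    ] F [0.5 0.1 0. ] w 0.0419
[[0.051, 0.999, -0.0], [0.999, -0.051, -0.0], [-0.0, -0.0, -1.0]] [ 0.004  0.509  0.224  2.126 -0.217  0.528  1.908]
```

View pics/w9.png

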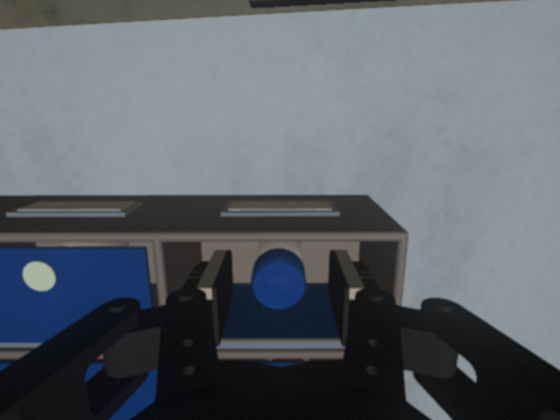

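The vial (cap at about (278,278)) stands clear of both pads. Retreating straight up.

```bash
python3 -m crank '[[0,0,-15,0,0,0],[0,0,-35,0,0,0],[0,0,-50,0,0,0],[0,0,-50,0,0,0],[0,0,0,0,0,0]]'; python3 -m crank '[[0,0,0,0,0,0],[0,0,0,0,0,0],[0,0,0,0,0,0],[0,0,0,0,0,0],[0,0,0,0,0,0]]'; python3 - <<'E'
from h import *
st();s,f=grab('wrist','w10.png')
W=world(f,s); im=f['pixels'].astype(int)
m=((im[...,2]>im[...,0]+30)&(W[...,2]>.05)&(W[...,2]<.061)&(abs(W[...,1]+.124)<.03)&(abs(W[...,0]-.473)<.016)).astype(np.uint8)
n,l,st_,c=cv2.connectedComponentsWithStats(m)
for i in range(1,n):
    if st_[i,4]>30: P=W[l==i]; print(c[i],st_[i,4],np.median(P,0).round(4),P.min(0).round(4),P.max(0).round(4))
E
```

```text
clock: 16.32
position: [0.4757, -0.1249, 0.1729]
ee_rot: [0.725, 0.689, 0.003, 0.003]
ft_force: [-0.5, 0.6, -1.6]
width: 0.042
clock: 16.95
position: [0.4726, -0.1243, 0.1678]
ee_rot: [0.725, 0.689, -0.0, -0.0]
ft_force: [0.1, 1.2, -0.1]
width: 0.0415
t 16.95 p [ 0.4726 -0.1243  0.1678] q [ 7.249e-01  6.888e-01 -3.000e-04 -2.000e-04] F [ 0.1  1.2 -0.1] w 0.0415
[[0.051, 0.999, -0.001], [0.999, -0.051, -0.0], [-0.0, -0.001, -1.0]] [-0.08   0.249  0.311  2.046 -0.099  0.861  1.806]
[279.39856373 196.97127469] 557 [ 0.4719 -0.1249  0.0579] [ 0.4615 -0.1352  0.0527] [ 0.4828 -0.1147  0.0604]
```

View pics/w10.png

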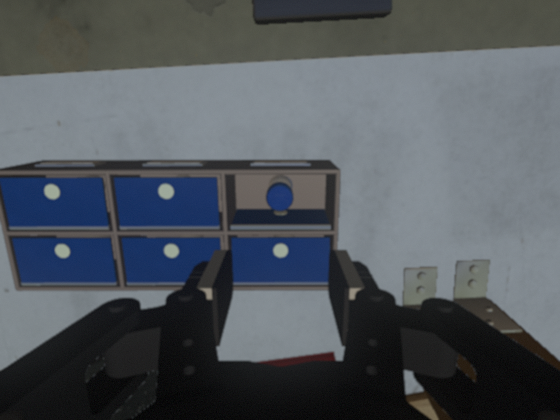

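The vial stands upright in the near-left compartment: its cap is at (279,197), with the top at z = 0.058 (4 + 54 mm). The gripper is well clear, so I'm handing in.

```bash
python3 -c "
from station import env
env.hand_in()"
```

```text
the job is handed in; nothing more can be done
```

The blue-capped vial is now standing upright in the empty compartment, and I handed the job in at about 17 s of the 61 s allowed.

- **Finding the compartment:** The first flap I pressed, near left, swung all the way down with almost no resistance. I pushed it against the far wall at about 8 N. I didn't press the other five flaps, because the wrist picture showed this compartment was empty.
- **Placing the vial:** I gripped the vial at 30 N and lowered it until it touched the floor, where the wrist force briefly reached 14 N. Then I eased off, opened the fingers and lifted straight up.
- **Last checks:**
  - The cap is centred in the compartment, at about (0.472, -0.125).
  - Its top is 58 mm above the bench, which matches the 4 mm floor plus the 54 mm vial, so the vial is on the floor. It looks upright in the picture, but I did not measure its tilt.
  - The gripper is about 11 cm above the vial and touches nothing.
- **Bystanders:** The arm never came near the jar, spool or metal block. I did not measure their positions again at the end.

No check failed. The fingers read 20 mm on the 22 mm vial, but the grip held throughout.

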